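Feed a mould half into the guarded ejector press with the push stick

ROBOT

A 6-joint arm with a two-finger parallel gripper is mounted at the origin on a cart in front of the work surface, level with it; the furniture and walls round the work are solid. World frame = base frame: x ahead of the robot, y to its left, z up, the work surface at z = 0. Lengths are in m, angles in degrees, forces in N, time in s.
With the tool pointing down it reaches from about 0.225 to 0.875 m from the base axis. Payload 3.4 kg.
Tool frame: the origin (TCP) lies on the mounting face of the last link; the fingertips stand 173 mm ahead of it and the grasp point (between the pads) lies 155 mm ahead of it (arm.grasp_offset is the distance from the TCP to the grasp point, in m); z points along the fingers, y is the line along which they close (so a half turn about z gives the same grasp; the last joint's range is limited). The gripper opens to 85 mm and grips with 20 to 120 N. Pads are 22 mm wide; open, the fingers measure 114 mm over their backs; the gripper's body (76 mm by 85 mm) begins 54 mm behind the grasp point. The pads swing forward as they close: fully open they stand 13 mm farther back than shut.
Start: joints at [-71.219, 15.808, 86.224, -0, 77.962, -6.933], TCP at [0.249, -0.518, 0.405] pointing down, gripper open.
Joint ranges: [-165.64, 165.64], [-43.16, 119.46], [12.63, 154.43], [-67.54, 247.53], [6.08, 155.33], [-154.97, 154.97]. Speed limits (degrees/s): [147.25, 147.25, 180, 180, 180, 180].

INTERFACE

Orientations are given as [roll, pitch, yaw] about the fixed x, y, z axes, in that order (R = Rz(yaw) Ry(pitch) Rx(roll)).
In Python, from station import arm gives the robot as it stands.
- The arm moves only by the tool move_arm, never from a script. Its argument "motion" is a list of rows, each an object with "delta_pos": the shift along the world's x, y, z normalised to -1 to 1, where 1 is 750 mm, a list of three; "twist": the turn, a rotation vector about the world's x, y, z normalised to -1 to 1, where 1 is 0.5 rad, a list of three. In form: [{"delta_pos": [tx, ty, tz], "twist": [ax, ay, az]}, ...]. A call has 1 to 20 rows; each row is the pose to reach, as a shift and turn from the pose commanded when the call began; what a row does not reach only later rows make up. A row lasts 1/12 s, in which the tool goes at most 41.7 mm and 7.16 degrees, less where a joint would pass 70% of its speed; a pose out of reach is approached as far as the arm can. A call with a number of a shift or a turn outside -1 to 1 is refused whole. A call with a gripper value outside its range is refused whole. "fingers" is the closure, from -1 (fully open) to 1 (shut), set as the call begins (left out, the last holds). The fingers move at their own pace and stop on an object; "squeeze" is the grip in N (left out, the last holds). Time passes only in rows, so rows that repeat a pose let the fingers close. It gives the time, the measured TCP pose, the force, the opening and the grip force at its end, in the units of the state.
- arm.sense(): the state, without advancing time (a new reading comes with each control period).
- arm.read_camera(name): name is "side" or "top" or "wrist"; returns a dict with "image" (420x560x3 uint8, red, green, blue), "fx", "fy", "cx", "cy" (pixels), "R" (3x3) and "t" (3): a world point X has camera coordinates R X + t; the wrist camera has in their place "T_tool_cam" (4x4, takes a point from camera to tool coordinates, whose origin is the TCP and whose axes are the flange's). Camera axes: x right, y down, z forward; pixel columns grow to the right and rows downward; lengths in m; the calibration is good to about 2 mm. A picture is of the moment at which its call begins: read the wrist's pose just before it. There is no depth.
- arm.sign_off(): hands the job in; it is judged then, once.
The state is a dict: "time_s": time; "joint_positions": joint angles; "qd": joint speeds; "joint_efforts": joint torques, N m; "ee_pos": TCP position; "ee_rot": TCP orientation; "contact_force": force on the tool from outside, world axes, zero at the start; "wrist_torque": the same for the moment, N m; "gripper_width": finger opening in m; "gripper_force": force on a finger pad.
Only numpy, scipy, OpenCV 4.12 (cv2) and the standard library are available. Lean on these libraries where they do the work, as an engineer would, in place of code of your own. Each camera call takes 0.05 s, during which the arm holds its last target. There are 200 camera calls.

TASK

Load the small aluminium mould half that lies at the front left of the bench into the guarded press: let it down cavity up between the two rails of the infeed deck, lengthways to the low opening, and let go of it outside the guard. Then take the push stick off its sloping rest and with its red foot feed the mould under the guard, through the orange flap, until it is fully home against the back stop. Draw the stick out again so that the flap falls shut and lay it back on its rest as it lay before, leaving the other things on the bench alone.

Things in the scene. Friction and masses are not known exactly. Their poses are not given: they have to be found in the camera images.
- mould: small aluminium mould half, a solid block 92 mm long (its x), 60 mm wide (its y), 32 mm high, about 0.42 kg, round cavity on its upper face; origin at the centre of its underside, z up. Lies loose on the bench (z = 0). Grasp it across the 60 mm width, so that the fingers stay above the rails when it is let down.
- press_e: blue bench press in a clear guard, fixed, on the right, its opening towards the left. Origin on the bench (z = 0) below the middle of the opening; x points INTO the opening (feed direction), z up. Guard 230 mm wide, 260 mm high, front face at x = -3 (corner posts to -7) mm: the gripper stays outside. Infeed deck from x = -200 to 0 mm, 130 mm wide, top 40 mm above the bench.
- press_mouth (a point): point on the deck top in the middle of the opening (40 mm above the bench), axes as press_e. The opening in the yellow front plate is 76 mm wide and 48 mm high above the deck.
- deck_mid (a point): point on the deck top between the rails, 95 mm outside the opening: a good middle for the mould. The two steel rails run along x from 175 mm outside the opening to 140 mm inside; inner faces 34.5 mm either side of the middle (69 mm apart), each 10 mm wide, tops 8 mm above the deck (48 mm above the bench); the outermost 25 mm flare outwards.
- press_home (a point): point on the press table under the ram, 96 mm inside the opening, 40 mm above the bench: where the middle of the mould's underside is when the mould touches the solid back stop (stop face 142 mm inside the opening)
- flap (a joint): orange flap, 68 mm wide and 41 mm high, hinged 87 mm above the bench, 7 mm inside the front plate; swings inwards and up when something is pushed in (under 1 N) and falls shut by itself when clear. 0 = shut, 1.5 rad = fully up
- rest: fixed dark steel rest, on the left; a plate 160 mm long (along the rest's y) sloping at 35 degrees: it rises towards the rest's +x (away from the press) and faces up and to its -x (the press side). Origin on the bench below the seat. Two 20 mm long lips along the lower edge, 68 mm either side of the middle, stand 13 mm out of the plate and hold the stick; between them is 116 mm for a finger.
- rest_seat (a point): point on the plate's sloping surface under the middle of the stick as it lies on the rest, 60 mm above the bench, axes as rest. The plate ends 15 mm below and 42 mm above this point, measured along the slope.
- push_stick: push stick 300 mm long (its y): wooden bar 22 mm wide (its x), 14 mm thick (its z), 0.11 kg; origin mid-length on its underside; balances about 10 mm from there towards the foot. It lies flat on the rest's 35 degree slope, lower edge at the lips, along the rest's y, foot to the rest's -y (away from the robot). Grip across its 22 mm width, fingers square to the slope.
- stick_foot (a point): middle of the end face of the push stick's red foot (150 mm from the stick's origin, at its -y end); the foot is 40 mm wide, 24 mm long, 14 mm thick
- brush: brass wire brush, 197 mm long, 28 mm high, lying at the back, not to be disturbed; origin at the centre of its underside
- tape: roll of masking tape, 104 mm across, 25 mm high, lying at the back, not to be disturbed; origin at the centre of its underside
- roll: black roll of insulating tape, 58 mm across, 19 mm high, lying flat between the rest and the infeed deck, not to be disturbed; origin at the centre of its underside

How it is judged:
By the outcome, as a careful person would: the job done as asked, in the order asked, and still so for the second after the job is handed in, with the robot touching nothing.
It also fails if it takes over 64 s, if anything falls off the work surface, if the arm or the gripper's body presses on something with over 40 N, if the wrist force passes 120 N, or if a joint passes its speed limit or range.

## Working session

There is one attempt and no reset: what is moved stays moved. The work goes in short steps, Python scripts to look and compute and a tool call to move; the robot and the scene stay as the last step left them, time stands still between calls to the robot, and variables do not carry over. Pictures are saved under pics/ and viewed, at most 13 in all, crops included, and the job is handed in when it is done.

Besides the shell and the picture viewer there is one more tool, called after "Emit:" as name([rows], argument=value, ...), one row to a line, values as JSON. move_arm: Moves the arm, as the interface text tells. Scaled input: -1 to 1 covers 750 mm each way for a shift and 0.5 rad each way for a turn. Its arguments: {"type":"object","properties":{"motion":{"type":"array","items":{"type":"object","properties":{"delta_pos":{"type":"array","items":{"type":"number","minimum":-1,"maximum":1}},"twist":{"type":"array","items":{"type":"number","minimum":-1,"maximum":1}}}}},"fingers":{"type":"number"},"squeeze":{"type":"number"}},"required":["motion"]}

```bash
mkdir -p pics; ls; python3 - <<'E'
from station import arm
import cv2,pickle
print(arm.sense(), arm.grasp_offset)
d={}
for n in("side","top","wrist"):
    c=arm.read_camera(n); d[n]=c
    cv2.imwrite(f"pics/{n}0.png",c["image"][:,:,::-1])
    print(n,{k:v for k,v in c.items() if k!="image"})
pickle.dump(d,open("cams0.pkl","wb"))
E
```

```text
pics
{'time_s': 0.0, 'joint_positions': array([-7.12180555e+01,  1.58461082e+01,  8.62975251e+01, -1.44324204e-03,
        7.79608881e+01, -6.93341991e+00]), 'qd': array([-0.00138544,  0.08101727,  0.01426524, -0.01796332,  0.0227136 ,
       -0.07505166]), 'joint_efforts': array([-2.30134729e-04, -4.16784775e+01, -2.45805395e+01, -1.40916791e-04,
        1.09540526e-02, -2.35775879e-06]), 'ee_pos': array([ 0.24940337, -0.51783988,  0.40383845]), 'ee_rot': array([-1.79896073e+02, -1.12167493e-02,  2.57156565e+01]), 'contact_force': array([ 0.73968788,  0.46354128, -0.33726849]), 'wrist_torque': array([-0.00741255,  0.00811923, -0.03801643]), 'gripper_force': 0.0, 'gripper_width': 0.08524974994654688} 0.1547
side {'fx': 494.7117901235456, 'fy': 494.7117901235456, 'cx': 271.99956390997755, 'cy': 209.2853288914954, 'R': array([[-0.89859587, -0.43867614,  0.00941854],
       [-0.29735741,  0.59304971, -0.74824502],
       [ 0.32265157, -0.67517056, -0.66335562]]), 't': array([0.53970249, 0.2396744 , 1.11326947])}
top {'fx': 490.3770632832041, 'fy': 490.3770632832041, 'cx': 285.4042236447907, 'cy': 212.99716827748043, 'R': array([[ 0.02346953, -0.99968498, -0.00889486],
       [-0.99114847, -0.02210437, -0.13090493],
       [ 0.13066707,  0.01188841, -0.99135502]]), 't': array([-0.02602687,  0.58330559,  1.12087698])}
wrist {'fx': 354.90377244081765, 'fy': 354.90377244081765, 'cx': 283.2554854678164, 'cy': 207.34761288628198, 'T_tool_cam': array([[-3.05359250e-05, -9.54153310e-01, -2.99318325e-01,
         7.61295113e-02],
       [ 9.99999793e-01,  1.63465884e-04, -6.23107298e-04,
        -8.62042299e-04],
       [ 6.43468226e-04, -2.99318282e-01,  9.54153107e-01,
         3.12465979e-02],
       [ 0.00000000e+00,  0.00000000e+00,  0.00000000e+00,
         1.00000000e+00]])}
```

View pics/top0.png

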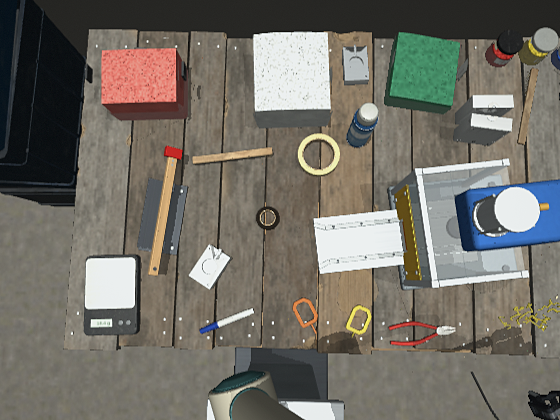

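View pics/side0.png

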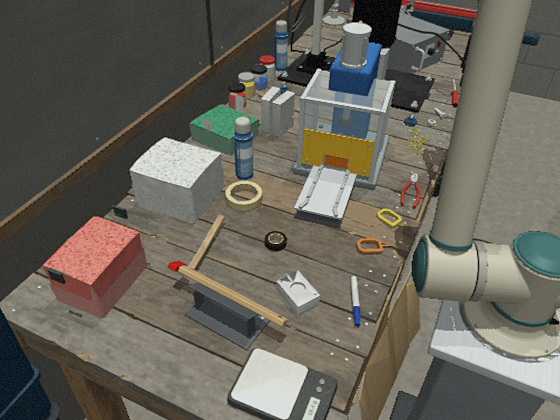

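The top view shows the mould near (210,267), the stick from (173,152) to (153,275) on its rest, the deck from (315,217) to (402,270), the roll at (267,217), the tape at (319,154) and the brush at (232,156). The side view shows the orange flap at (338,163). I'll enlarge both for corner picking.

```bash
python3 - <<'E'
import pickle,cv2
d=pickle.load(open("cams0.pkl","rb"))
a=d["top"]["image"][140:320,130:425,::-1]
cv2.imwrite("pics/topc.png",cv2.resize(a,None,fx=2.7,fy=2.7,interpolation=cv2.INTER_CUBIC))
b=d["side"]["image"][130:350,160:400,::-1]
cv2.imwrite("pics/sidec.png",cv2.resize(b,None,fx=2.7,fy=2.7,interpolation=cv2.INTER_CUBIC))
E
```

```text
(no output)
```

View pics/topc.png

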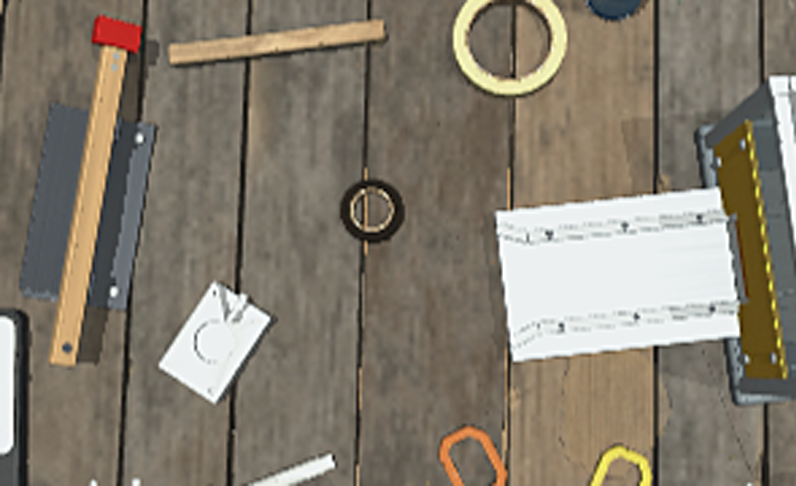

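View pics/sidec.png

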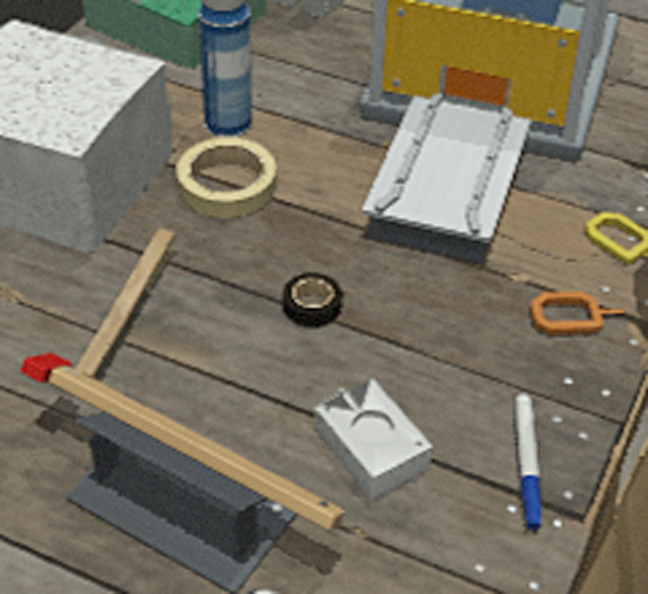

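Top crop (2.7x, offset 130,140): mould top corners are (217,282), (270,318), (213,403), (160,367). Deck corners are (497,212), (513,361), (740,337), (720,187). Stick runs from its red foot at (117,34) to its end at (63,365), with the rest plate around it. Side crop confirms the mould is cavity up and the stick slopes on the rest.

```bash
cat >h.py <<'E'
import numpy as np,cv2,pickle
def ray(c,uv):
    uv=np.atleast_2d(uv).astype(float)
    d=np.c_[(uv[:,0]-c["cx"])/c["fx"],(uv[:,1]-c["cy"])/c["fy"],np.ones(len(uv))]@c["R"]
    return -c["R"].T@c["t"],d
def onz(c,uv,z):
    o,d=ray(c,uv); return o+d*((z-o[2])/d[:,2])[:,None]
def proj(c,X):
    p=np.atleast_2d(X)@c["R"].T+c["t"]; return np.c_[p[:,0]/p[:,2]*c["fx"]+c["cx"],p[:,1]/p[:,2]*c["fy"]+c["cy"]]
def tri(c1,u1,c2,u2):
    o1,d1=ray(c1,u1);o2,d2=ray(c2,u2);d1=d1[0];d2=d2[0]
    s=np.linalg.lstsq(np.c_[d1,-d2],o2-o1,rcond=None)[0]
    a,b=o1+s[0]*d1,o2+s[1]*d2
    return (a+b)/2,np.linalg.norm(a-b)
E
python3 - <<'E'
from h import *
np.set_printoptions(precision=4,suppress=True)
d=pickle.load(open("cams0.pkl","rb"));T,S=d["top"],d["side"]
im=T["image"].astype(int);hsv=cv2.cvtColor(T["image"],cv2.COLOR_RGB2HSV)
def comp(mask,seed):
    n,l=cv2.connectedComponents(mask.astype(np.uint8),connectivity=4); 
    m=(l==l[seed[1],seed[0]]).astype(np.uint8)
    return max(cv2.findContours(m,cv2.RETR_EXTERNAL,cv2.CHAIN_APPROX_NONE)[0],key=cv2.contourArea)
w=(hsv[...,1]<40)&(hsv[...,2]>185)
for nm,seed,z in(("mould",(200,268),.032),("deck",(350,245),.040)):
    k=comp(w,seed)[:,0]; P=onz(T,k,z)[:,:2]
    r=cv2.minAreaRect((P*1000).astype(np.float32)); print(nm,len(k),r)
top=lambda p:np.array(p)/2.7+[130,140]-.3
side=lambda p:np.array(p)/2.7+[160,130]-.3
print("mould corners",onz(T,[top(p) for p in((217,282),(270,318),(213,403),(160,367))],.032))
print("mould corners side",onz(S,[side(p) for p in((371,379),(432,449),(376,478),(315,410))],.032))
print("deck top",onz(T,[top(p) for p in((497,212),(513,361),(740,337),(720,187))],.040))
print("deck side",onz(S,[side(p) for p in((364,210),(490,241))],.040))
# stick
for nm,a,b in(("footnear",(95,40),(23,368)),("stickend L",(50,362),(331,527)),("stickend R",(75,366),(344,513)),("foot right far",(141,24),(70,366)),("foot left far",(100,15),(36,355))):
    print(nm,*tri(T,top(a),S,side(b)))
red=(hsv[...,1]>170)&((hsv[...,0]<6)|(hsv[...,0]>174))
k=comp(red,(173,153));print("red top",cv2.minAreaRect(k))
wood=(hsv[...,0]>8)&(hsv[...,0]<22)&(hsv[...,1]>95)&(hsv[...,2]>140)
k=comp(wood,(163,210));print("wood top",cv2.minAreaRect(k))
E
```

```text
mould 130 ((456.3309020996094, 162.86517333984375), (59.417625427246094, 91.36225891113281), 58.64762496948242)
deck 274 ((521.7239379882812, -185.17633056640625), (130.82135009765625, 199.26075744628906), 7.5869011878967285)
mould corners [[0.5065 0.1634 0.032 ]
 [0.4762 0.1158 0.032 ]
 [0.4019 0.1623 0.032 ]
 [0.4317 0.2097 0.032 ]]
mould corners side [[0.4777 0.1175 0.032 ]
 [0.4011 0.1654 0.032 ]
 [0.4309 0.2133 0.032 ]
 [0.5063 0.1709 0.032 ]]
deck top [[ 0.5726 -0.0798  0.04  ]
 [ 0.4439 -0.0956  0.04  ]
 [ 0.469  -0.2904  0.04  ]
 [ 0.5989 -0.274   0.04  ]]
deck side [[ 0.5709 -0.0755  0.04  ]
 [ 0.4436 -0.0887  0.04  ]]
footnear [0.7172 0.2735 0.0793] 0.017104457197524136
stickend L [0.4337 0.2955 0.067 ] 4.190087562117652e-06
stickend R [0.4313 0.2758 0.0615] 0.0008987564758937765
foot right far [0.7223 0.2342 0.048 ] 0.02015633472694962
foot left far [0.7252 0.263  0.0863] 0.008275236816745577
red top ((172.9117889404297, 152.3529510498047), (17.947635650634766, 9.943960189819336), 14.03624439239502)
wood top ((162.04054260253906, 215.7567596435547), (9.86393928527832, 119.18926239013672), 9.462322235107422)
```

Geometry matches the given sizes: the mould measures 91×59 mm at (0.456, 0.163), long axis about -31.5°. The deck measures 199×131 mm, feed direction about -82.5°. Moving over the mould.

Emit:
move_arm([
  {"delta_pos": [0.276,0.909,0],"twist": [0,0,1]},
  {"delta_pos": [0.276,0.909,0],"twist": [0,0,1]},
  {"delta_pos": [0.276,0.909,0],"twist": [0,0,1]},
  {"delta_pos": [0.276,0.909,0],"twist": [0,0,1]},
  {"delta_pos": [0.276,0.909,0],"twist": [0,0,1]},
  {"delta_pos": [0.276,0.909,0],"twist": [0,0,1]},
  {"delta_pos": [0.276,0.909,0],"twist": [0,0,1]},
  {"delta_pos": [0.276,0.909,0],"twist": [0,0,1]},
  {"delta_pos": [0.276,0.909,0],"twist": [0,0,1]},
  {"delta_pos": [0.276,0.909,0],"twist": [0,0,1]},
  {"delta_pos": [0.276,0.909,0],"twist": [0,0,1]},
  {"delta_pos": [0.276,0.909,0],"twist": [0,0,1]},
  {"delta_pos": [0.276,0.909,0],"twist": [0,0,1]},
  {"delta_pos": [0.276,0.909,0],"twist": [0,0,1]},
  {"delta_pos": [0.276,0.909,0],"twist": [0,0,1]},
  {"delta_pos": [0.276,0.909,0],"twist": [0,0,1]},
  {"delta_pos": [0.276,0.909,0],"twist": [0,0,1]},
  {"delta_pos": [0.276,0.909,0],"twist": [0,0,1]},
], fingers=-1)

```text
time_s: 1.65
ee_pos: [0.4578, 0.1692, 0.4045]
ee_rot: [-179.9, -0.3, 54.7]
contact_force: [0.9, 0.4, 0.7]
gripper_width: 0.0853
gripper_force: 0.0
```

Emit:
move_arm([
  {"delta_pos": [0,0,-0.06],"twist": [0,0,1]},
  {"delta_pos": [0,0,-0.06],"twist": [0,0,1]},
  {"delta_pos": [0,0,-0.06],"twist": [0,0,1]},
  {"delta_pos": [0,0,-0.06],"twist": [0,0,1]},
])

```text
time_s: 1.98
ee_pos: [0.456, 0.1635, 0.3584]
ee_rot: [-179.8, 0.1, 83.4]
contact_force: [-0.0, -0.2, 0.8]
gripper_width: 0.0855
gripper_force: 0.0
```

Emit:
move_arm([
  {"delta_pos": [0,0,-0.05],"twist": [0,0,1]},
  {"delta_pos": [0,0,-0.05],"twist": [0,0,1]},
  {"delta_pos": [0,0,-0.05],"twist": [0,0,1]},
  {"delta_pos": [0,0,-0.05],"twist": [0,0,1]},
])

```text
time_s: 2.32
ee_pos: [0.4561, 0.1632, 0.3213]
ee_rot: [-179.9, -0.0, 112.0]
contact_force: [0.2, 0.8, -0.6]
gripper_width: 0.0851
gripper_force: 0.0
```

Emit:
move_arm([
  {"delta_pos": [0,0,-0.05],"twist": [0,0,1]},
  {"delta_pos": [0,0,-0.05],"twist": [0,0,1]},
  {"delta_pos": [0,0,-0.05],"twist": [0,0,1]},
  {"delta_pos": [0,0,-0.05],"twist": [0,0,1]},
  {"delta_pos": [0,0,-0.05],"twist": [0,0,1]},
  {"delta_pos": [0,0,-0.05],"twist": [0,0,1]},
])

```text
time_s: 2.82
ee_pos: [0.4564, 0.1634, 0.2846]
ee_rot: [-180.0, -0.0, 140.1]
contact_force: [-0.6, -0.1, -0.5]
gripper_width: 0.0858
gripper_force: 0.0
```

```bash
cat >>h.py <<'E'
from scipy.spatial.transform import Rotation as Ro
def wcam(arm):
    s=arm.sense(); c=arm.read_camera("wrist")
    M=np.eye(4);M[:3,:3]=Ro.from_euler("xyz",s["ee_rot"],degrees=True).as_matrix();M[:3,3]=s["ee_pos"]
    W=M@c["T_tool_cam"]; c["R"]=W[:3,:3].T; c["t"]=-W[:3,:3].T@W[:3,3]
    return c
E
python3 - <<'E'
from h import *
from station import arm
c=wcam(arm);pickle.dump(c,open("w1.pkl","wb"));cv2.imwrite("pics/w1.png",c["image"][:,:,::-1])
hsv=cv2.cvtColor(c["image"],cv2.COLOR_RGB2HSV)
m=((hsv[...,1]<40)&(hsv[...,2]>150)).astype(np.uint8)
for k in cv2.findContours(m,cv2.RETR_EXTERNAL,cv2.CHAIN_APPROX_NONE)[0]:
    if cv2.contourArea(k)<1500: continue
    P=onz(c,k[:,0],.032)[:,:2]; print(cv2.boundingRect(k),cv2.minAreaRect((P*1000).astype(np.float32)))
E
```

```text
(238, 210, 97, 71) ((470.06878662109375, 155.4402618408203), (59.816898345947266, 51.688907623291016), 57.626487731933594)
(227, 145, 96, 51) ((427.962158203125, 180.6511688232422), (59.605438232421875, 24.1693058013916), 58.75699234008789)
(72, 74, 56, 125) ((344.0013122558594, 108.85281372070312), (12.143157958984375, 81.49095916748047), 22.972145080566406)
(494, 0, 66, 47) ((454.1806945800781, 342.5863342285156), (39.30480194091797, 23.317934036254883), 50.11762237548828)
```

View pics/w1.png

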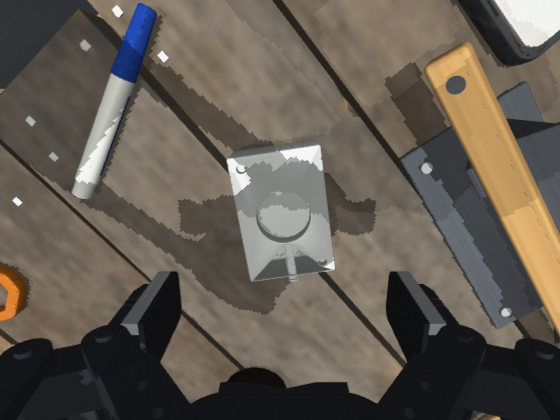

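The wrist view shows the mould with top corners about (227,159), (321,146), (335,269), (252,281), with the shadowed band splitting the mask; stick and rest lie to the right.

```bash
python3 - <<'E'
from h import *
c=pickle.load(open("w1.pkl","rb"))
hsv=cv2.cvtColor(c["image"],cv2.COLOR_RGB2HSV)
m=((hsv[...,1]<40)&(hsv[...,2]>85)).astype(np.uint8); m[:,:200]=0;m[:,350:]=0;m[300:]=0
k=max(cv2.findContours(m,cv2.RETR_EXTERNAL,cv2.CHAIN_APPROX_NONE)[0],key=cv2.contourArea)
print(cv2.boundingRect(k),cv2.minAreaRect((onz(c,k[:,0],.032)[:,:2]*1000).astype(np.float32)))
print(onz(c,[(227,159),(321,146),(335,269),(252,281)],.032))
E
```

```text
(226, 139, 109, 143) ((455.1243591308594, 163.96163940429688), (60.428096771240234, 95.93392181396484), 58.53839111328125)
[[0.40308521 0.16193356 0.032     ]
 [0.43449825 0.21214749 0.032     ]
 [0.50730951 0.16741818 0.032     ]
 [0.47747555 0.11723948 0.032     ]]
```

Emit:
move_arm([
  {"delta_pos": [0,0,-0.03],"twist": [0,0,0.15]},
  {"delta_pos": [0,0,-0.06],"twist": [0,0,0.29]},
  {"delta_pos": [0,0,-0.1],"twist": [0,0,0.29]},
  {"delta_pos": [0,0,-0.12],"twist": [0,0,0.29]},
  {"delta_pos": [0,0,-0.133],"twist": [0,0,0.29]},
  {"delta_pos": [0,0,-0.133],"twist": [0,0,0.29]},
  {"delta_pos": [0,0,-0.133],"twist": [0,0,0.29]},
])

```text
time_s: 3.45
ee_pos: [0.4565, 0.1636, 0.1848]
ee_rot: [-180.0, -0.0, 148.5]
contact_force: [-0.5, 0.0, 0.6]
gripper_width: 0.0856
gripper_force: 0.0
```

Emit:
move_arm([
  {"delta_pos": [0,0,0],"twist": [0,0,0]},
  {"delta_pos": [0,0,0],"twist": [0,0,0]},
  {"delta_pos": [0,0,0],"twist": [0,0,0]},
  {"delta_pos": [0,0,0],"twist": [0,0,0]},
  {"delta_pos": [0,0,0],"twist": [0,0,0]},
  {"delta_pos": [0,0,0],"twist": [0,0,0]},
  {"delta_pos": [0,0,0],"twist": [0,0,0]},
  {"delta_pos": [0,0,0],"twist": [0,0,0]},
], fingers=1, squeeze=50)

```text
time_s: 4.12
ee_pos: [0.4568, 0.1636, 0.1863]
ee_rot: [179.9, 0.1, 148.6]
contact_force: [-0.6, -1.5, 5.7]
gripper_width: 0.0588
gripper_force: 54.0
```

Emit:
move_arm([
  {"delta_pos": [0,0,0.05],"twist": [0,0,0]},
  {"delta_pos": [0,0,0.1],"twist": [0,0,0]},
  {"delta_pos": [0,0,0.15],"twist": [0,0,0]},
  {"delta_pos": [0,0,0.187],"twist": [0,0,0]},
  {"delta_pos": [0.008,-0.045,0.187],"twist": [0,0,-0.1]},
  {"delta_pos": [0.016,-0.09,0.187],"twist": [0,0,-0.2]},
  {"delta_pos": [0.025,-0.135,0.187],"twist": [0,0,-0.3]},
  {"delta_pos": [0.034,-0.18,0.187],"twist": [0,0,-0.4]},
  {"delta_pos": [0.042,-0.225,0.187],"twist": [0,0,-0.5]},
  {"delta_pos": [0.051,-0.27,0.187],"twist": [0,0,-0.6]},
  {"delta_pos": [0.059,-0.315,0.187],"twist": [0,0,-0.7]},
  {"delta_pos": [0.068,-0.36,0.187],"twist": [0,0,-0.8]},
  {"delta_pos": [0.076,-0.405,0.187],"twist": [0,0,-0.9]},
  {"delta_pos": [0.084,-0.45,0.187],"twist": [0,0,-1]},
  {"delta_pos": [0.088,-0.469,0.187],"twist": [0,0,-1]},
  {"delta_pos": [0.088,-0.469,0.187],"twist": [0,0,-1]},
])

```text
time_s: 5.45
ee_pos: [0.523, -0.1916, 0.3248]
ee_rot: [-180.0, 0.1, 119.8]
contact_force: [0.3, 0.2, -5.1]
gripper_width: 0.0585
gripper_force: 60.8
```

Emit:
move_arm([
  {"delta_pos": [0,0,-0.02],"twist": [0,0,-0.2]},
  {"delta_pos": [0,0,-0.04],"twist": [0,0,-0.4]},
  {"delta_pos": [0,0,-0.06],"twist": [0,0,-0.6]},
  {"delta_pos": [0,0,-0.06],"twist": [0,0,-0.784]},
  {"delta_pos": [0,0,-0.06],"twist": [0,0,-0.784]},
  {"delta_pos": [0,0,-0.06],"twist": [0,0,-0.784]},
  {"delta_pos": [0,0,-0.06],"twist": [0,0,-0.784]},
])

```text
time_s: 6.03
ee_pos: [0.5226, -0.1876, 0.2807]
ee_rot: [180.0, 0.0, 97.6]
contact_force: [-0.7, 0.4, -5.0]
gripper_width: 0.0582
gripper_force: 60.7
```

```bash
python3 - <<'E'
from h import *
from station import arm
c=wcam(arm);t=arm.read_camera("top")
pickle.dump((c,t),open("w2.pkl","wb"));
cv2.imwrite("pics/w2.png",c["image"][:,:,::-1])
print(arm.sense()["ee_pos"],arm.sense()["ee_rot"],arm.sense()["joint_positions"])
E
```

```text
[ 0.52264552 -0.18782277  0.28083263] [1.79936628e+02 3.06259252e-02 9.75957188e+01] [-2.69491426e+01  1.97035599e+01  9.94178762e+01  1.22673084e-02
  6.08089993e+01 -3.45508548e+01]
```

View pics/w2.png

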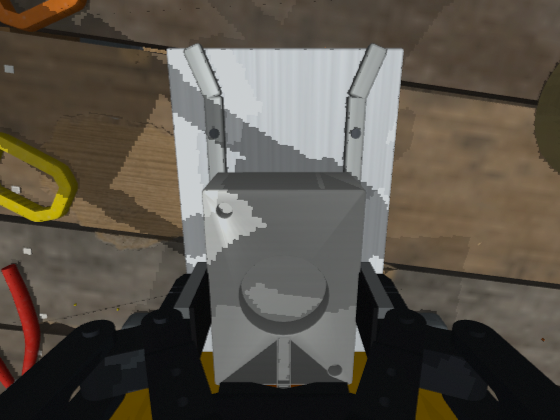

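The wrist view shows the mould squarely in hand (back top edge (204,188)–(363,188)) above the deck, whose outer corners are (168,49) and (403,49). Inner rail edges are about (219,97)→(226,170) left and (349,97)→(343,170) right.

```bash
python3 - <<'E'
from h import *
np.set_printoptions(precision=4,suppress=True)
c,t=pickle.load(open("w2.pkl","rb"))
D=onz(c,[(168,49),(403,49)],.04)[:,:2];A=onz(c,[(219,97),(226,170),(349,97),(343,170)],.048)[:,:2]
M=onz(c,[(204,188),(363,188),(356,381),(220,381)],.1265)[:,:2]
ang=lambda v:np.degrees(np.arctan2(v[1],v[0]))
print(D,np.linalg.norm(D[0]-D[1]),"feed",ang(D[0]-D[1])+90, ang(D[1]-D[0])+90)
print(A,ang(A[1]-A[0]),ang(A[3]-A[2]))
print(M,M.mean(0),ang(M[0]-M[1]))
f=np.array([np.cos(np.radians(-82.5)),np.sin(np.radians(-82.5))]);n=np.array([-f[1],f[0]])
print("lateral deck",D@n,"rails",A@n,"mould",M@n,"top est",np.array([.5217,-.1852])@n,"outer x",D@f, A@f,"mould along",M@f)
E
```

```text
[[ 0.4466 -0.0952]
 [ 0.5729 -0.0783]] 0.12747530729933834 feed -82.34642335727247 97.65357664272753
[[ 0.4773 -0.1162]
 [ 0.4845 -0.1557]
 [ 0.5471 -0.1068]
 [ 0.5513 -0.1468]] -79.70646954655741 -84.10881053767902
[[ 0.4878 -0.1459]
 [ 0.5441 -0.1383]
 [ 0.5581 -0.2225]
 [ 0.5003 -0.2302]] [ 0.5226 -0.1842] -172.3689966051255
lateral deck [0.4303 0.5578] rails [0.4581 0.46   0.5285 0.5274] mould [0.4646 0.5214 0.5243 0.466 ] top est 0.4930633333795633 outer x [0.1527 0.1524] [0.1775 0.2176 0.1773 0.2175] mould along [0.2083 0.2081 0.2934 0.2935]
```

Emit:
move_arm([
  {"delta_pos": [0,0,-0.02],"twist": [0,0,0]},
  {"delta_pos": [0,0,-0.04],"twist": [0,0,0]},
  {"delta_pos": [0,0,-0.055],"twist": [0,0,0]},
  {"delta_pos": [0,0,-0.065],"twist": [0,0,0]},
  {"delta_pos": [0,0,-0.07],"twist": [0,0,0]},
  {"delta_pos": [0,0,-0.072],"twist": [0,0,0]},
  {"delta_pos": [0,0,-0.072],"twist": [0,0,0]},
  {"delta_pos": [0,0,-0.072],"twist": [0,0,0]},
])

```text
time_s: 6.8
ee_pos: [0.5226, -0.1881, 0.2272]
ee_rot: [179.9, 0.0, 97.5]
contact_force: [-2.7, 0.5, 0.4]
gripper_width: 0.0588
gripper_force: 61.4
```

Emit:
move_arm([
  {"delta_pos": [0,0,0],"twist": [0,0,0]},
  {"delta_pos": [0,0,0],"twist": [0,0,0]},
  {"delta_pos": [0,0,0],"twist": [0,0,0]},
  {"delta_pos": [0,0,0],"twist": [0,0,0]},
  {"delta_pos": [0,0,0],"twist": [0,0,0]},
  {"delta_pos": [0,0,0],"twist": [0,0,0]},
  {"delta_pos": [0,0,0.03],"twist": [0,0,0]},
  {"delta_pos": [0,0,0.07],"twist": [0,0,0]},
  {"delta_pos": [0,0,0.12],"twist": [0,0,0]},
  {"delta_pos": [0,0,0.16],"twist": [0,0,0]},
  {"delta_pos": [0,0,0.16],"twist": [0,0,0]},
  {"delta_pos": [0,0,0.16],"twist": [0,0,0]},
], fingers=-1)

```text
time_s: 7.8
ee_pos: [0.523, -0.1883, 0.3484]
ee_rot: [179.8, 0.2, 97.5]
contact_force: [-0.4, 0.9, -1.1]
gripper_width: 0.0851
gripper_force: 0.0
```

```bash
python3 - <<'E'
from h import *
from station import arm
np.set_printoptions(precision=4,suppress=True)
c=wcam(arm);pickle.dump(c,open("w3.pkl","wb"));s=arm.sense();print(s["ee_pos"],s["ee_rot"],s["contact_force"],s["gripper_width"])
T=pickle.load(open("cams0.pkl","rb"))["top"]
hsv=cv2.cvtColor(T["image"],cv2.COLOR_RGB2HSV).astype(int)
m=((hsv[...,0]>8)&(hsv[...,0]<22)&(hsv[...,1]>95)&(hsv[...,2]>140)).astype(np.uint8)
n,l=cv2.connectedComponents(m);m=l==l[210,163]
L=[];R=[]
for v in range(165,265,3):
    u=np.flatnonzero(m[v]); 
    L.append((u[0]-.5,v));R.append((u[-1]+.5,v))
for nm,q,z in(("lower-top",R,.0652),("upper-bot",L,.0663),("upper-top",L,.0778)):
    P=onz(T,q,z)[:,:2].astype(np.float32); vx,vy,x,y=cv2.fitLine(P,cv2.DIST_HUBER,0,.001,.001).ravel()
    print(nm,np.degrees(np.arctan2(vy,vx)),x,y,"y at x=.57:",y+(0.57-x)*vy/vx)
v,u=np.nonzero(m); print("wood rows",v.min(),v.max(),u[v==v.max()])
red=((hsv[...,1]>170)&((hsv[...,0]<6)|(hsv[...,0]>174)))[135:170,150:200]
k=max(cv2.findContours(red.astype(np.uint8),cv2.RETR_EXTERNAL,cv2.CHAIN_APPROX_NONE)[0],key=cv2.contourArea)
print(cv2.boxPoints(cv2.minAreaRect(k))+[150,135])
E
```

```text
[ 0.5223 -0.188   0.3466] [179.9489   0.0322  97.5068] [ 0.0249 -0.1423 -0.086 ] 0.08532770123027075
lower-top -6.1016374 0.56643146 0.25984162 y at x=.57: 0.25946015
upper-bot -6.317077 0.5657721 0.28315753 y at x=.57: 0.28268948
upper-top -6.3170714 0.56440276 0.27998137 y at x=.57: 0.27936175
wood rows 157 275 [155 156]
[[163.     155.    ]
 [165.4118 145.3529]
 [182.8235 149.7059]
 [180.4118 159.3529]]
```

Emit:
move_arm([
  {"delta_pos": [0.005,0.047,0],"twist": [0,0,0.15]},
  {"delta_pos": [0.011,0.094,0],"twist": [0,0,0.3]},
  {"delta_pos": [0.017,0.14,0],"twist": [0,0,0.45]},
  {"delta_pos": [0.022,0.187,0],"twist": [0,0,0.6]},
  {"delta_pos": [0.028,0.234,0],"twist": [0,0,0.75]},
  {"delta_pos": [0.033,0.28,0],"twist": [0,0,0.9]},
  {"delta_pos": [0.039,0.327,0],"twist": [0,0,1]},
  {"delta_pos": [0.044,0.372,0],"twist": [0,0,1]},
])

```text
time_s: 8.52
ee_pos: [0.5548, 0.0927, 0.3441]
ee_rot: [-179.8, -0.1, 126.3]
contact_force: [1.4, -0.6, 0.5]
gripper_width: 0.085
gripper_force: 0.0
```

Emit:
move_arm([
  {"delta_pos": [0,0,0],"twist": [0,0,0.25]},
  {"delta_pos": [0,0,0],"twist": [0,0,0.5]},
  {"delta_pos": [0,0,0],"twist": [0,0,0.75]},
  {"delta_pos": [0,0,0],"twist": [0,0,1]},
])

```text
time_s: 8.85
ee_pos: [0.5548, 0.0914, 0.3438]
ee_rot: [-179.9, -0.2, 155.2]
contact_force: [-0.3, -0.7, 0.1]
gripper_width: 0.0852
gripper_force: 0.0
```

Emit:
move_arm([
  {"delta_pos": [0,0,0],"twist": [0,0,0.25]},
  {"delta_pos": [0,0,0],"twist": [0,0,0.5]},
  {"delta_pos": [0,0,0],"twist": [0,0,0.66]},
  {"delta_pos": [0,0,0],"twist": [0,0,0.66]},
])

```text
time_s: 9.18
ee_pos: [0.5549, 0.0909, 0.3441]
ee_rot: [-180.0, -0.2, 173.8]
contact_force: [0.6, 0.1, -0.1]
gripper_width: 0.0854
gripper_force: 0.0
```

Emit:
move_arm([
  {"delta_pos": [0,0,0],"twist": [0.2,-0.022,0]},
  {"delta_pos": [0,0,0],"twist": [0.4,-0.044,0]},
  {"delta_pos": [0,0,0],"twist": [0.607,-0.067,0]},
])

```text
time_s: 9.43
ee_pos: [0.5552, 0.0914, 0.3451]
ee_rot: [162.2, -0.1, 173.6]
contact_force: [-0.2, 0.6, -0.1]
gripper_width: 0.0853
gripper_force: 0.0
```

Emit:
move_arm([
  {"delta_pos": [0,0,0],"twist": [0.2,-0.022,0]},
  {"delta_pos": [0,0,0],"twist": [0.4,-0.044,0]},
  {"delta_pos": [0,0,0],"twist": [0.607,-0.067,0]},
  {"delta_pos": [0,0,0],"twist": [0.607,-0.067,0]},
  {"delta_pos": [0,0,0],"twist": [0.607,-0.067,0]},
])

```text
time_s: 9.85
ee_pos: [0.5552, 0.0901, 0.3447]
ee_rot: [145.2, -0.2, 173.5]
contact_force: [0.1, -0.4, 0.1]
gripper_width: 0.0856
gripper_force: 0.0
```

```bash
python3 - <<'E'
from h import *
from station import arm
s=arm.sense();print(s["ee_pos"],s["ee_rot"],s["joint_positions"],s["time_s"])
c=wcam(arm);pickle.dump(c,open("w4.pkl","wb"));cv2.imwrite("pics/w4.png",c["image"][:,:,::-1])
E
```

```text
[0.55520214 0.09012846 0.34467939] [145.15050802  -0.23866749 173.54764921] [  -9.27504003   17.18827836   98.48457388   37.14060685   70.90762389
 -107.35212535] 9.85
```

View pics/w4.png

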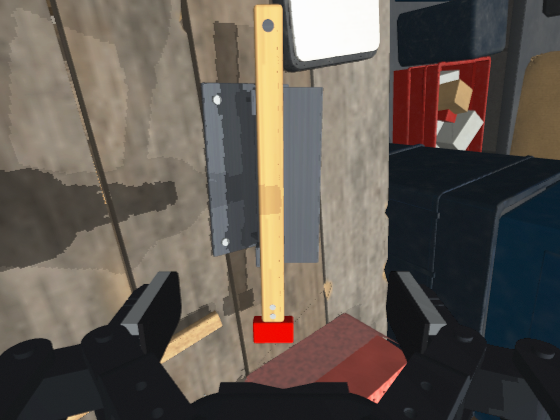

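The tilted wrist view looks square at the stick: handle end at (269,5), foot end at (273,342), plate from about x=250 to 322 between rows 85 and 263.

```bash
python3 - <<'E'
from h import *
np.set_printoptions(precision=4,suppress=True)
c=pickle.load(open("w4.pkl","rb"))
hsv=cv2.cvtColor(c["image"],cv2.COLOR_RGB2HSV).astype(int)
m=((hsv[...,0]>8)&(hsv[...,0]<24)&(hsv[...,1]>95)&(hsv[...,2]>120))
L,R=[],[]
for v in list(range(10,180,4))+list(range(215,310,4)):
    u=np.flatnonzero(m[v,240:300])+240; L.append((u[0]-.5,v));R.append((u[-1]+.5,v))
a,b=[np.polyfit([p[1] for p in q],[p[0] for p in q],1) for q in(L,R)]
at=lambda p,v:(np.polyval(p,v),v)
red=((hsv[...,1]>190)&((hsv[...,0]<6)|(hsv[...,0]>174)))[310:350,245:300];vv=np.nonzero(red.sum(1)>25)[0]+310
w=np.nonzero(m[:30,255:285].sum(1)>10)[0]
print("foot rows",vv.min(),vv.max(),"handle row",w.min(), "width px",at(b,20)[0]-at(a,20)[0],at(b,300)[0]-at(a,300)[0])
xr=np.array([np.cos(np.radians(83.7)),np.sin(np.radians(83.7)),0])
n=np.cos(np.radians(35))*np.array([0,0,1])-np.sin(np.radians(35))*xr
v0,v1=w.min()-.5,vv.max()+.5
px=[at(a,v0),at(b,v0),at(a,v1),at(b,v1)]
o,d=ray(c,px); k=n@np.array([.575,.267,.0715])
for i in range(20):
    P=o+d*((k-o@n)/(d@n))[:,None]; k+=n[2]*(.0715-P[:,2].mean())*.7
print(P,P.mean(0),"widths",np.linalg.norm(P[0]-P[1]),np.linalg.norm(P[2]-P[3]))
e=(P[0]+P[1]-P[2]-P[3])/2;print("length",np.linalg.norm(e),"yaw",np.degrees(np.arctan2(e[1],e[0])),"dz",e[2])
C=P.mean(0);print("origin (underside)",C-.014*n,"n",n)
for g in(.172,.174): print("TCP",g,C-.014*n+g*n)
# plate ends along stick -> seat middle
pp=onz(c,[(322,88),(318,263),(282,88),(285,263)],.07); 
o,d=ray(c,[(300,87),(300,263)]);kk=n@(C-.014*n);Q=o+d*((kk-o@n)/(d@n))[:,None];print("plate ends",Q,np.linalg.norm(Q[0]-Q[1]),Q.mean(0))
E
```

```text
foot rows 322 342 handle row 4 width px 28.85414379509612 22.476301100918022
[[0.4315 0.2734 0.0653]
 [0.4335 0.2909 0.0776]
 [0.7266 0.241  0.0654]
 [0.7286 0.2582 0.0776]] [0.58   0.2659 0.0715] widths 0.021530208435892477 0.021205726368792477
length 0.29688126795480185 yaw 173.71492631677813 dz -5.4155128152613696e-05
origin (underside) [0.5809 0.2738 0.06  ] n [-0.0629 -0.5701  0.8192]
TCP 0.172 [0.5701 0.1758 0.2009]
TCP 0.174 [0.57   0.1746 0.2026]
plate ends [[0.4933 0.3041 0.0744]
 [0.652  0.2879 0.0752]] 0.1595169826229815 [0.5726 0.296  0.0748]
```

Emit:
move_arm([
  {"delta_pos": [0.006,-0.013,-0.009],"twist": [0,0,0]},
  {"delta_pos": [0.008,0.012,-0.045],"twist": [0,0,0]},
  {"delta_pos": [0.011,0.037,-0.08],"twist": [0,0,0]},
  {"delta_pos": [0.014,0.062,-0.116],"twist": [0,0,0]},
  {"delta_pos": [0.017,0.087,-0.152],"twist": [0,0,0]},
  {"delta_pos": [0.0185,0.102,-0.174],"twist": [0,0,0]},
  {"delta_pos": [0.0195,0.111,-0.187],"twist": [0,0,0]},
  {"delta_pos": [0.0195,0.111,-0.187],"twist": [0,0,0]},
  {"delta_pos": [0.0195,0.111,-0.187],"twist": [0,0,0]},
])

```text
time_s: 10.65
ee_pos: [0.5704, 0.1743, 0.2058]
ee_rot: [145.0, 0.0, 173.8]
contact_force: [-0.2, -0.4, -0.1]
gripper_width: 0.0853
gripper_force: 0.0
```

```bash
python3 - <<'E'
from h import *
from station import arm
s=arm.sense();print(s["ee_pos"],s["ee_rot"],s["joint_positions"],s["contact_force"])
n=np.array([-0.0629,-0.5701,0.8192]);o=np.array([.5809,.2738,.06]);e=np.array([-.994,.110,0]);y=np.cross(n,e)
r=s["ee_pos"]-o;print("n",r@n,"along",r@e,"across",r@y)
c=wcam(arm);cv2.imwrite("pics/w5.png",c["image"][:,:,::-1])
E
```

```text
[0.57041771 0.17434975 0.20582012] [1.45043753e+02 1.54437664e-03 1.73758735e+02] [  -0.39940554   27.65047756  105.51694752   45.61519281   52.89641914
 -114.53198677] [-0.15037935 -0.4379013  -0.07505388]
n 0.17681177002652093 along -0.0005201338582873563 across -0.0017167810804366499
```

View pics/w5.png

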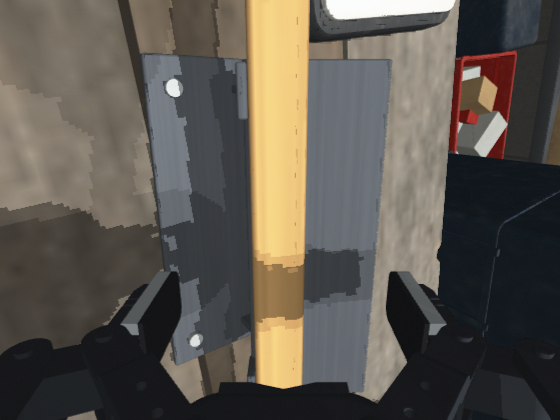

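The stick is centred between the open fingers, about column 279, with the lips at (243,90) and (252,370) well clear of them. Closing.

Emit:
move_arm([
  {"delta_pos": [0,0,0],"twist": [0,0,0]},
  {"delta_pos": [0,0,0],"twist": [0,0,0]},
  {"delta_pos": [0,0,0],"twist": [0,0,0]},
  {"delta_pos": [0,0,0],"twist": [0,0,0]},
  {"delta_pos": [0,0,0],"twist": [0,0,0]},
  {"delta_pos": [0,0,0],"twist": [0,0,0]},
  {"delta_pos": [0,0,0],"twist": [0,0,0]},
  {"delta_pos": [0,0,0],"twist": [0,0,0]},
  {"delta_pos": [0,0,0],"twist": [0,0,0]},
  {"delta_pos": [0,0,0],"twist": [0,0,0]},
  {"delta_pos": [0,0,0],"twist": [0,0,0]},
], fingers=1, squeeze=60)

```text
time_s: 11.62
ee_pos: [0.5703, 0.1737, 0.2066]
ee_rot: [145.0, 0.1, 173.7]
contact_force: [-2.2, -5.9, 4.7]
gripper_width: 0.0201
gripper_force: 60.2
```

Emit:
move_arm([
  {"delta_pos": [-0.0008,-0.0076,0.011],"twist": [0,0,0]},
  {"delta_pos": [-0.0017,-0.0152,0.022],"twist": [0,0,0]},
  {"delta_pos": [-0.0034,-0.0304,0.044],"twist": [0,0,0]},
  {"delta_pos": [-0.0034,-0.0304,0.08],"twist": [0,0,0]},
  {"delta_pos": [-0.0034,-0.0304,0.12],"twist": [0,0,0]},
  {"delta_pos": [-0.0034,-0.0304,0.16],"twist": [0,0,0]},
  {"delta_pos": [-0.0034,-0.0304,0.204],"twist": [0,0,0]},
  {"delta_pos": [-0.0034,-0.0304,0.204],"twist": [0,0,0]},
])

```text
time_s: 12.28
ee_pos: [0.569, 0.1514, 0.3666]
ee_rot: [144.8, 0.7, 173.7]
contact_force: [1.5, -0.1, -0.7]
gripper_width: 0.0198
gripper_force: 59.3
```

Emit:
move_arm([
  {"delta_pos": [0,0,0],"twist": [-0.2,0.022,0]},
  {"delta_pos": [0,0,0],"twist": [-0.4,0.044,0]},
  {"delta_pos": [0,0,0],"twist": [-0.607,0.067,0]},
  {"delta_pos": [0,0,0],"twist": [-0.607,0.067,0]},
])

```text
time_s: 12.62
ee_pos: [0.5674, 0.152, 0.3599]
ee_rot: [162.7, 0.1, 173.8]
contact_force: [0.2, 0.1, -0.9]
gripper_width: 0.0204
gripper_force: 59.3
```

Emit:
move_arm([
  {"delta_pos": [0,0,0],"twist": [-0.2,0.022,0]},
  {"delta_pos": [0,0,0],"twist": [-0.4,0.044,0]},
  {"delta_pos": [0,0,0],"twist": [-0.607,0.067,0]},
  {"delta_pos": [0,0,0],"twist": [-0.607,0.067,0]},
  {"delta_pos": [0,0,0],"twist": [-0.607,0.067,0]},
])

```text
time_s: 13.03
ee_pos: [0.5672, 0.1521, 0.3584]
ee_rot: [179.8, -0.1, 173.8]
contact_force: [-0.4, -0.4, -0.8]
gripper_width: 0.0201
gripper_force: 59.4
```

Emit:
move_arm([
  {"delta_pos": [-0.02,-0.032,0],"twist": [0,0,-0.2]},
  {"delta_pos": [-0.04,-0.064,0],"twist": [0,0,-0.4]},
  {"delta_pos": [-0.06,-0.096,0],"twist": [0,0,-0.6]},
  {"delta_pos": [-0.08,-0.128,0],"twist": [0,0,-0.8]},
  {"delta_pos": [-0.0987,-0.1588,0],"twist": [0,0,-1]},
  {"delta_pos": [-0.0987,-0.1588,0],"twist": [0,0,-1]},
])

```text
time_s: 13.53
ee_pos: [0.4906, 0.0293, 0.3586]
ee_rot: [-180.0, -0.2, 144.7]
contact_force: [-0.4, 0.6, -0.7]
gripper_width: 0.0202
gripper_force: 59.5
```

Emit:
move_arm([
  {"delta_pos": [0,0,0],"twist": [0,0,-0.2]},
  {"delta_pos": [0,0,0],"twist": [0,0,-0.4]},
  {"delta_pos": [0,0,0],"twist": [0,0,-0.6]},
  {"delta_pos": [0,0,0],"twist": [0,0,-0.8]},
  {"delta_pos": [0,0,0],"twist": [0,0,-1]},
])

```text
time_s: 13.95
ee_pos: [0.4935, 0.0323, 0.3588]
ee_rot: [179.9, -0.2, 116.1]
contact_force: [-0.8, -0.3, -1.2]
gripper_width: 0.0202
gripper_force: 59.5
```

Emit:
move_arm([
  {"delta_pos": [0,0,-0.02],"twist": [0,0,-0.2]},
  {"delta_pos": [0,0,-0.05],"twist": [0,0,-0.4]},
  {"delta_pos": [0,0,-0.08],"twist": [0,0,-0.656]},
  {"delta_pos": [0,0,-0.08],"twist": [0,0,-0.656]},
  {"delta_pos": [0,0,-0.08],"twist": [0,0,-0.656]},
  {"delta_pos": [0,0,-0.08],"twist": [0,0,-0.656]},
])

```text
time_s: 14.45
ee_pos: [0.4941, 0.0321, 0.2998]
ee_rot: [179.9, -0.1, 97.7]
contact_force: [-0.7, -0.9, -0.5]
gripper_width: 0.02
gripper_force: 59.5
```

```bash
python3 - <<'E'
from h import *
from station import arm
s=arm.sense();print(s["time_s"],s["ee_pos"],s["ee_rot"],s["joint_positions"],s["contact_force"])
t,sd=arm.read_camera("top"),arm.read_camera("side");pickle.dump((t,sd),open("c5.pkl","wb"))
a=cv2.resize(t["image"][180:300,230:430],None,fx=3,fy=3,interpolation=cv2.INTER_CUBIC)
b=cv2.resize(sd["image"][120:300,180:420],(480,360),interpolation=cv2.INTER_CUBIC)
o=np.zeros((600,800,3),np.uint8)
o[:240,:400]=a[::1][:240,:400] if 0 else cv2.resize(a,(400,240)); o[240:,:480]=b
cv2.imwrite("pics/c5.png",o[:,:480,::-1])
E
```

```text
14.45 [0.4940919  0.03214831 0.29982101] [ 1.7988973e+02 -6.5159834e-02  9.7733555e+01] [-4.36841710e+00  1.38781452e+01  1.05158526e+02  9.94033888e-02
  6.08692070e+01 -1.21502282e+01] [-0.65188759 -0.86048702 -0.47418108]
```

View pics/c5.png

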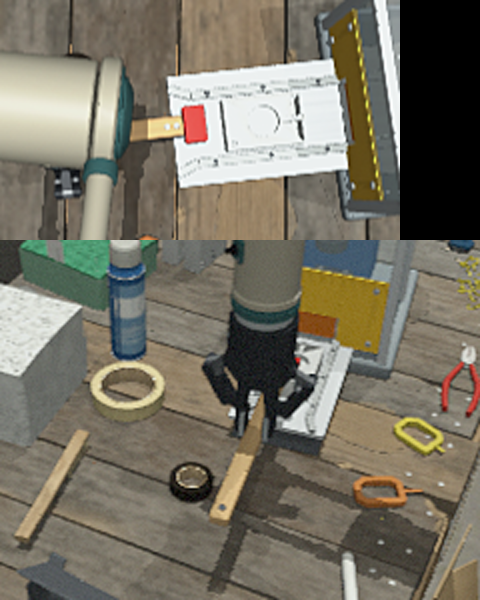

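The top crop shows the mould seated between the rails and the red foot in line behind it. Side crop shows the stick level in the gripper. I'll measure the foot's position and pitch with the top camera.

```bash
python3 - <<'E'
from h import *
np.set_printoptions(precision=4,suppress=True)
t,s=pickle.load(open("c5.pkl","rb"))
f=np.array([np.cos(np.radians(-82.4)),np.sin(np.radians(-82.4))]);l=np.array([-f[1],f[0]]);m0=np.array([.5353,-.2848])
hsv=cv2.cvtColor(t["image"],cv2.COLOR_RGB2HSV).astype(int)
red=((hsv[...,1]>150)&((hsv[...,0]<6)|(hsv[...,0]>174))&(hsv[...,2]>120)).astype(np.uint8);red[:,:300]=0;red[:,345:]=0;red[:215]=0;red[270:]=0
k=max(cv2.findContours(red,cv2.RETR_EXTERNAL,cv2.CHAIN_APPROX_NONE)[0],key=cv2.contourArea)[:,0]
for z in(.130,.137,.144):
    P=onz(t,k,z)[:,:2]-m0;r=cv2.minAreaRect((P*1000).astype(np.float32));b=cv2.boxPoints(r)
    print(z,r[1],r[2],"x",np.sort(b@f),"lat",np.sort(b@l))
g=np.array([.4941,.0321])-m0;print("grip x,lat",g@f,g@l)
# mould dark edges: crop px*(1/2) (400/200) 
for q in((222,100),(226,150),(297,93),(301,142)):
    X=onz(t,np.array(q)/2+[230,180],.072)[0,:2]-m0;print(X@f,X@l)
E
```

```text
0.13 (38.30219650268555, 22.488479614257812) 7.9112548828125 x [-192.9036 -192.6955 -170.4154 -170.2074] lat [-19.2568 -19.1346  19.0448  19.167 ]
0.137 (38.048614501953125, 22.339576721191406) 7.911267280578613 x [-193.412  -193.2053 -171.0728 -170.8661] lat [-19.5791 -19.4577  18.469   18.5904]
0.144 (37.79503631591797, 22.190702438354492) 7.911229133605957 x [-193.9205 -193.7152 -171.7301 -171.5248] lat [-19.9013 -19.7808  17.8931  18.0137]
grip x,lat -0.319565167984307 0.00107396981411858
-0.14170827686108145 0.026684187311263412
-0.14424413970111985 -0.030268414838822724
-0.05573967983465005 0.025254880214106094
-0.05869929242267836 -0.03058081171039172
```

Emit:
move_arm([
  {"delta_pos": [0,0,-0.03],"twist": [0,0,0]},
  {"delta_pos": [0,0,-0.06],"twist": [0,0,0]},
  {"delta_pos": [0,0,-0.085],"twist": [0,0,0]},
  {"delta_pos": [0,0,-0.098],"twist": [0,0,0]},
  {"delta_pos": [0,0,-0.098],"twist": [0,0,0]},
  {"delta_pos": [0,0,-0.098],"twist": [0,0,0]},
])

```text
time_s: 15.05
ee_pos: [0.494, 0.0323, 0.2261]
ee_rot: [179.9, -0.0, 97.6]
contact_force: [1.1, -0.3, 0.4]
gripper_width: 0.0202
gripper_force: 59.5
```

Emit:
move_arm([
  {"delta_pos": [0.0018,-0.0132,0],"twist": [0,0,0]},
  {"delta_pos": [0.0035,-0.0264,0],"twist": [0,0,0]},
  {"delta_pos": [0.0049,-0.037,0],"twist": [0,0,0]},
  {"delta_pos": [0.0063,-0.0476,0],"twist": [0,0,0]},
  {"delta_pos": [0.0078,-0.0582,0],"twist": [0,0,0]},
  {"delta_pos": [0.0092,-0.0687,0],"twist": [0,0,0]},
  {"delta_pos": [0.0106,-0.0793,0],"twist": [0,0,0]},
  {"delta_pos": [0.012,-0.0899,0],"twist": [0,0,0]},
  {"delta_pos": [0.0134,-0.1004,0],"twist": [0,0,0]},
  {"delta_pos": [0.0148,-0.111,0],"twist": [0,0,0]},
])

```text
time_s: 15.88
ee_pos: [0.5046, -0.0517, 0.2254]
ee_rot: [-180.0, -0.0, 97.6]
contact_force: [0.3, 4.1, -0.0]
gripper_width: 0.0205
gripper_force: 59.6
```

Emit:
move_arm([
  {"delta_pos": [0.0017,-0.0127,0],"twist": [0,0,0]},
  {"delta_pos": [0.0034,-0.0253,0],"twist": [0,0,0]},
  {"delta_pos": [0.0051,-0.038,0],"twist": [0,0,0]},
  {"delta_pos": [0.0068,-0.0507,0],"twist": [0,0,0]},
  {"delta_pos": [0.0085,-0.0633,0],"twist": [0,0,0]},
  {"delta_pos": [0.0101,-0.076,0],"twist": [0,0,0]},
  {"delta_pos": [0.0118,-0.0887,0],"twist": [0,0,0]},
  {"delta_pos": [0.0135,-0.1013,0],"twist": [0,0,0]},
  {"delta_pos": [0.0152,-0.114,0],"twist": [0,0,0]},
  {"delta_pos": [0.0169,-0.1267,0],"twist": [0,0,0]},
  {"delta_pos": [0.0186,-0.1393,0],"twist": [0,0,0]},
  {"delta_pos": [0.0203,-0.152,0],"twist": [0,0,0]},
  {"delta_pos": [0.0203,-0.152,0],"twist": [0,0,0]},
])

```text
time_s: 16.97
ee_pos: [0.5206, -0.1673, 0.2256]
ee_rot: [179.9, 0.2, 97.6]
contact_force: [-1.3, -0.8, 0.2]
gripper_width: 0.0199
gripper_force: 59.5
```

Emit:
move_arm([
  {"delta_pos": [0.0007,-0.0053,0],"twist": [0,0,0]},
  {"delta_pos": [0.0014,-0.0106,0],"twist": [0,0,0]},
  {"delta_pos": [0.0021,-0.0159,0],"twist": [0,0,0]},
  {"delta_pos": [0.0023,-0.0172,0],"twist": [0,0,0]},
  {"delta_pos": [0.0023,-0.0172,0],"twist": [0,0,0]},
])

```text
time_s: 17.38
ee_pos: [0.5216, -0.1781, 0.2254]
ee_rot: [-180.0, 0.0, 97.6]
contact_force: [0.3, 1.2, -0.3]
gripper_width: 0.0198
gripper_force: 59.5
```

Emit:
move_arm([
  {"delta_pos": [0.0004,-0.0033,0],"twist": [0,0,0]},
  {"delta_pos": [0.0009,-0.0066,0],"twist": [0,0,0]},
  {"delta_pos": [0.0012,-0.0092,0],"twist": [0,0,0]},
  {"delta_pos": [0.0012,-0.0092,0],"twist": [0,0,0]},
])

```text
time_s: 17.72
ee_pos: [0.5225, -0.1849, 0.2254]
ee_rot: [180.0, -0.0, 97.6]
contact_force: [-0.9, 2.9, -0.8]
gripper_width: 0.02
gripper_force: 59.6
```

Emit:
move_arm([
  {"delta_pos": [0.0003,-0.0026,0],"twist": [0,0,0]},
  {"delta_pos": [0.0005,-0.004,0],"twist": [0,0,0]},
  {"delta_pos": [0.0005,-0.004,0],"twist": [0,0,0]},
])

```text
time_s: 17.97
ee_pos: [0.5224, -0.1859, 0.225]
ee_rot: [-179.9, -0.3, 97.6]
contact_force: [-0.2, 11.0, 0.3]
gripper_width: 0.0202
gripper_force: 59.7
```

Emit:
move_arm([
  {"delta_pos": [0.0002,-0.0015,0],"twist": [0,0,0]},
  {"delta_pos": [0.0002,-0.0015,0],"twist": [0,0,0]},
  {"delta_pos": [0.0002,-0.0015,0],"twist": [0,0,0]},
])

```text
time_s: 18.22
ee_pos: [0.5224, -0.1862, 0.2249]
ee_rot: [-179.9, -0.4, 97.5]
contact_force: [0.9, 12.0, -0.1]
gripper_width: 0.0202
gripper_force: 59.7
```

The force rises to 12 N and travel stops with the foot at about +50 mm, so the mould is home. Drawing the stick out.

Emit:
move_arm([
  {"delta_pos": [-0.0013,0.01,0],"twist": [0,0,0]},
  {"delta_pos": [-0.0035,0.026,0],"twist": [0,0,0]},
  {"delta_pos": [-0.006,0.045,0],"twist": [0,0,0]},
  {"delta_pos": [-0.0087,0.065,0],"twist": [0,0,0]},
  {"delta_pos": [-0.0113,0.085,0],"twist": [0,0,0]},
  {"delta_pos": [-0.014,0.105,0],"twist": [0,0,0]},
  {"delta_pos": [-0.0167,0.125,0],"twist": [0,0,0]},
  {"delta_pos": [-0.0194,0.145,0],"twist": [0,0,0]},
  {"delta_pos": [-0.022,0.165,0],"twist": [0,0,0]},
  {"delta_pos": [-0.0247,0.185,0],"twist": [0,0,0]},
  {"delta_pos": [-0.0274,0.205,0],"twist": [0,0,0]},
  {"delta_pos": [-0.03,0.225,0],"twist": [0,0,0]},
  {"delta_pos": [-0.0327,0.245,0],"twist": [0,0,0]},
  {"delta_pos": [-0.036,0.27,0],"twist": [0,0,0]},
  {"delta_pos": [-0.039,0.292,0],"twist": [0,0,0]},
  {"delta_pos": [-0.0402,0.301,0.03],"twist": [0,0,0]},
  {"delta_pos": [-0.0402,0.301,0.08],"twist": [0,0,0]},
  {"delta_pos": [-0.0402,0.301,0.13],"twist": [0,0,0]},
  {"delta_pos": [-0.0402,0.301,0.177],"twist": [0,0,0]},
  {"delta_pos": [-0.0402,0.301,0.177],"twist": [0,0,0]},
])

```text
time_s: 19.88
ee_pos: [0.4945, 0.0379, 0.3655]
ee_rot: [179.1, 0.2, 97.7]
contact_force: [0.9, 0.0, -1.0]
gripper_width: 0.0203
gripper_force: 59.6
```

```bash
python3 - <<'E'
from h import *
from station import arm
s=arm.sense();print(s["time_s"],s["ee_pos"],s["ee_rot"])
t,sd=arm.read_camera("top"),arm.read_camera("side");pickle.dump((t,sd),open("c6.pkl","wb"))
S0=pickle.load(open("cams0.pkl","rb"))["side"]["image"]
a=cv2.resize(t["image"][150:300,290:540],None,fx=2.4,fy=2.4,interpolation=cv2.INTER_CUBIC)
crop=lambda i:cv2.resize(i[70:230,280:420],(280,320),interpolation=cv2.INTER_CUBIC)
b=np.hstack([crop(sd["image"]),crop(S0)]);o=np.zeros((a.shape[0]+b.shape[0],max(a.shape[1],b.shape[1]),3),np.uint8)
o[:a.shape[0],:a.shape[1]]=a;o[a.shape[0]:,:b.shape[1]]=b
o=cv2.resize(o,None,fx=.85,fy=.85);print(o.shape);cv2.imwrite("pics/c6.png",o[:,:,::-1])
# foot
m0=np.array([.5353,-.2848]);f=np.array([np.cos(np.radians(-82.4)),np.sin(np.radians(-82.4))]);l=np.array([-f[1],f[0]])
hsv=cv2.cvtColor(t["image"],cv2.COLOR_RGB2HSV).astype(int)
red=((hsv[...,1]>150)&((hsv[...,0]<6)|(hsv[...,0]>174))&(hsv[...,2]>120)).astype(np.uint8);red[:,:285]=0;red[:,345:]=0;red[:205]=0;red[280:]=0
k=max(cv2.findContours(red,cv2.RETR_EXTERNAL,cv2.CHAIN_APPROX_NONE)[0],key=cv2.contourArea)[:,0]
b=cv2.boxPoints(cv2.minAreaRect(((onz(t,k,s["ee_pos"][2]-.163)[:,:2]-m0)*1000).astype(np.float32)));print("x",np.sort(b@f),"lat",np.sort(b@l))
g=s["ee_pos"][:2]-m0;print("grip",g@f,g@l)
E
```

```text
19.8833 [0.49451877 0.03791255 0.36551946] [179.13876633   0.18940438  97.70312059]
(578, 510, 3)
x [-198.15822631 -198.11858792 -175.68666885 -175.64703047] lat [-15.96150661 -15.93806853  22.04103118  22.06446926]
grip -0.3252712727889216 0.0022578076598954583
```

View pics/c6.png

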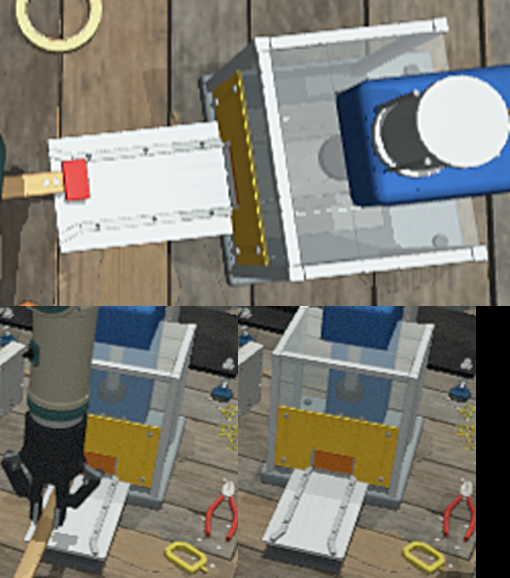

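The flap is shut, the mould is inside and the deck is empty; the stick hasn't slipped in the grip. Taking it back along the same path reversed.

Emit:
move_arm([
  {"delta_pos": [0,0,0],"twist": [0,0,0.22]},
  {"delta_pos": [0,0,0],"twist": [0,0,0.44]},
  {"delta_pos": [0,0,0],"twist": [0,0,0.656]},
  {"delta_pos": [0,0,0],"twist": [0,0,0.656]},
])

```text
time_s: 20.32
ee_pos: [0.4919, 0.0373, 0.3563]
ee_rot: [-179.8, -0.1, 116.5]
contact_force: [0.5, -0.5, -1.5]
gripper_width: 0.0198
gripper_force: 59.6
```

Emit:
move_arm([
  {"delta_pos": [0,0,0],"twist": [0,0,0.25]},
  {"delta_pos": [0,0,0],"twist": [0,0,0.5]},
  {"delta_pos": [0,0,0],"twist": [0,0,0.75]},
  {"delta_pos": [0,0,0],"twist": [0,0,1]},
])

```text
time_s: 20.65
ee_pos: [0.4922, 0.0372, 0.3567]
ee_rot: [-179.9, -0.2, 145.2]
contact_force: [-1.0, 0.1, -1.8]
gripper_width: 0.0198
gripper_force: 59.5
```

Emit:
move_arm([
  {"delta_pos": [0.02,0.031,0],"twist": [0,0,0.2]},
  {"delta_pos": [0.04,0.061,0],"twist": [0,0,0.4]},
  {"delta_pos": [0.06,0.092,0],"twist": [0,0,0.6]},
  {"delta_pos": [0.08,0.122,0],"twist": [0,0,0.8]},
  {"delta_pos": [0.0996,0.1527,0.001],"twist": [0,0,1]},
  {"delta_pos": [0.0996,0.1527,0.001],"twist": [0,0,1]},
])

```text
time_s: 21.15
ee_pos: [0.5694, 0.1551, 0.3572]
ee_rot: [179.8, 0.0, 173.9]
contact_force: [1.9, 0.2, -0.6]
gripper_width: 0.02
gripper_force: 59.6
```

Emit:
move_arm([
  {"delta_pos": [0,0,0],"twist": [0.2,-0.022,0]},
  {"delta_pos": [0,0,0],"twist": [0.4,-0.044,0]},
  {"delta_pos": [0,0,0],"twist": [0.607,-0.067,0]},
  {"delta_pos": [0,0,0],"twist": [0.607,-0.067,0]},
])

```text
time_s: 21.48
ee_pos: [0.5667, 0.1503, 0.3572]
ee_rot: [162.4, -0.3, 173.4]
contact_force: [-1.3, -0.6, -2.3]
gripper_width: 0.02
gripper_force: 59.6
```

Emit:
move_arm([
  {"delta_pos": [0,0,0],"twist": [0.2,-0.022,0]},
  {"delta_pos": [0,0,0],"twist": [0.4,-0.044,0]},
  {"delta_pos": [0,0,0],"twist": [0.607,-0.067,0]},
  {"delta_pos": [0,0,0],"twist": [0.607,-0.067,0]},
  {"delta_pos": [0,0,0],"twist": [0.607,-0.067,0]},
  {"delta_pos": [0,0,0],"twist": [0.607,-0.067,0]},
])

```text
time_s: 21.98
ee_pos: [0.5674, 0.1513, 0.3585]
ee_rot: [145.2, -0.1, 173.7]
contact_force: [-0.3, 0.5, -1.0]
gripper_width: 0.0202
gripper_force: 59.7
```

```bash
python3 - <<'E'
from h import *
from station import arm
s=arm.sense();print(s["time_s"],s["ee_pos"],s["ee_rot"],s["joint_positions"],s["contact_force"])
n=np.array([-0.0629,-0.5701,0.8192]);e=np.array([-.994,.110,0]);y=np.cross(n,e)
r=np.array([.5703,.1737,.2066])-s["ee_pos"];print(r,"n",r@n,"along",r@e,"down",r@y)
E
```

```text
21.9833 [0.56735838 0.15129724 0.3584764 ] [ 1.45236052e+02 -8.21432351e-02  1.73690920e+02] [  -2.73182621   17.54926287   95.70144125   37.5199033    69.15126924
 -100.93306414] [-0.25121527  0.50469214 -1.0296894 ]
[ 0.00294162  0.02240276 -0.1518764 ] n -0.13737398771591114 along -0.0004596618488785109 down 0.06860875651591088
```

Emit:
move_arm([
  {"delta_pos": [0,0,-0.04],"twist": [0,0,0]},
  {"delta_pos": [0,0,-0.08],"twist": [0,0,0]},
  {"delta_pos": [0,0,-0.12],"twist": [0,0,0]},
  {"delta_pos": [0.0005,-0.0005,-0.159],"twist": [0,0,0]},
  {"delta_pos": [0.0014,0.0071,-0.17],"twist": [0,0,0]},
  {"delta_pos": [0.0022,0.0147,-0.181],"twist": [0,0,0]},
  {"delta_pos": [0.003,0.022,-0.1915],"twist": [0,0,0]},
  {"delta_pos": [0.0036,0.0276,-0.1993],"twist": [0,0,0]},
  {"delta_pos": [0.0036,0.0276,-0.1993],"twist": [0,0,0]},
  {"delta_pos": [0.0036,0.0276,-0.1993],"twist": [0,0,0]},
])

```text
time_s: 22.82
ee_pos: [0.5705, 0.1727, 0.2103]
ee_rot: [145.0, 0.1, 173.8]
contact_force: [0.8, 0.1, -0.6]
gripper_width: 0.0198
gripper_force: 59.6
```

Emit:
move_arm([
  {"delta_pos": [0.0001,0.001,-0.0016],"twist": [0,0,0]},
  {"delta_pos": [0.0002,0.0015,-0.0026],"twist": [0,0,0]},
  {"delta_pos": [0.0002,0.0015,-0.0026],"twist": [0,0,0]},
])

```text
time_s: 23.07
ee_pos: [0.5706, 0.1731, 0.2081]
ee_rot: [145.0, 0.1, 173.7]
contact_force: [0.6, -0.3, -1.9]
gripper_width: 0.0199
gripper_force: 59.6
```

Emit:
move_arm([
  {"delta_pos": [0,0.0006,-0.001],"twist": [0,0,0]},
  {"delta_pos": [0,0.0006,-0.0018],"twist": [0,0,0]},
  {"delta_pos": [0,0.0006,-0.0018],"twist": [0,0,0]},
])

```text
time_s: 23.32
ee_pos: [0.5705, 0.1735, 0.2066]
ee_rot: [145.0, 0.0, 173.7]
contact_force: [-0.7, -2.2, 2.3]
gripper_width: 0.02
gripper_force: 60.0
```

Emit:
move_arm([
  {"delta_pos": [0,0,0],"twist": [0,0,0]},
  {"delta_pos": [0,0,0],"twist": [0,0,0]},
  {"delta_pos": [0,0,0],"twist": [0,0,0]},
  {"delta_pos": [0,0,0],"twist": [0,0,0]},
  {"delta_pos": [0,0,0],"twist": [0,0,0]},
  {"delta_pos": [0,0,0],"twist": [0,0,0]},
  {"delta_pos": [0,0,0],"twist": [0,0,0]},
  {"delta_pos": [-0.002,-0.019,0.027],"twist": [0,0,0]},
  {"delta_pos": [-0.005,-0.046,0.066],"twist": [0,0,0]},
  {"delta_pos": [-0.0085,-0.076,0.11],"twist": [0,0,0]},
  {"delta_pos": [-0.0122,-0.11,0.158],"twist": [0,0,0]},
  {"delta_pos": [-0.0137,-0.124,0.178],"twist": [0,0,0]},
  {"delta_pos": [-0.0137,-0.124,0.178],"twist": [0,0,0]},
  {"delta_pos": [-0.0137,-0.124,0.178],"twist": [0,0,0]},
], fingers=-1)

```text
time_s: 24.48
ee_pos: [0.5603, 0.08, 0.3407]
ee_rot: [145.0, 0.2, 173.6]
contact_force: [0.1, -0.7, -1.2]
gripper_width: 0.0855
gripper_force: 0.0
```

```bash
python3 - <<'E'
from h import *
from station import arm
np.set_printoptions(precision=4,suppress=True)
s=arm.sense();print(s["time_s"],s["ee_pos"],s["ee_rot"],s["contact_force"])
c=wcam(arm)
def meas(c):
    hsv=cv2.cvtColor(c["image"],cv2.COLOR_RGB2HSV).astype(int)
    m=((hsv[...,0]>8)&(hsv[...,0]<24)&(hsv[...,1]>95)&(hsv[...,2]>120));L,R=[],[]
    for v in list(range(20,180,4))+list(range(215,300,4)):
        u=np.flatnonzero(m[v,235:310])+235; L.append((u[0]-.5,v));R.append((u[-1]+.5,v))
    a,b=[np.polyfit([p[1] for p in q],[p[0] for p in q],1) for q in(L,R)]
    red=((hsv[...,1]>190)&((hsv[...,0]<6)|(hsv[...,0]>174)))[300:360,240:310];vv=np.nonzero(red.sum(1)>25)[0]+300
    w=np.nonzero(m[:40,250:290].sum(1)>10)[0];v0,v1=w.min()-.5,vv.max()+.5
    xr=np.array([np.cos(np.radians(83.7)),np.sin(np.radians(83.7)),0]);n=.8192*np.array([0,0,1])-.5736*xr
    o,d=ray(c,[(np.polyval(p,v),v) for v in(v0,v1) for p in(a,b)]);k=n@np.array([.58,.2659,.0715])
    P=o+d*((k-o@n)/(d@n))[:,None];print(v0,v1);print(P,P.mean(0))
meas(pickle.load(open("w4.pkl","rb")));meas(c)
t=arm.read_camera("top");sd=arm.read_camera("side");T0=pickle.load(open("cams0.pkl","rb"))["top"]["image"]
pickle.dump((c,t,sd),open("c7.pkl","wb"))
def wr(i):
    h=cv2.cvtColor(i,cv2.COLOR_RGB2HSV).astype(int);r=((h[...,1]>170)&((h[...,0]<6)|(h[...,0]>174)))[135:170,150:200]
    v,u=np.nonzero(r);return u.mean()+150,v.mean()+135,len(u)
print("red centroid",wr(T0),wr(t["image"]))
o=np.hstack([cv2.resize(c["image"],(400,300)),cv2.resize(t["image"][140:320,60:300],(400,300))]);cv2.imwrite("pics/c7.png",o[:,:,::-1])
E
```

```text
24.4833 [0.5603 0.08   0.3407] [145.0162   0.1503 173.6334] [ 0.0949 -0.7059 -1.184 ]
3.5 342.5
[[0.4315 0.2734 0.0653]
 [0.4335 0.2909 0.0776]
 [0.7266 0.241  0.0655]
 [0.7286 0.2583 0.0776]] [0.58   0.2659 0.0715]
-0.5 334.5
[[0.4363 0.2728 0.0653]
 [0.4382 0.2903 0.0776]
 [0.7272 0.2407 0.0652]
 [0.7291 0.2582 0.0776]] [0.5827 0.2655 0.0714]
red centroid (np.float64(172.76), np.float64(152.30857142857144), 175) (np.float64(172.78612716763007), np.float64(152.14450867052022), 173)
```

View pics/c7.png

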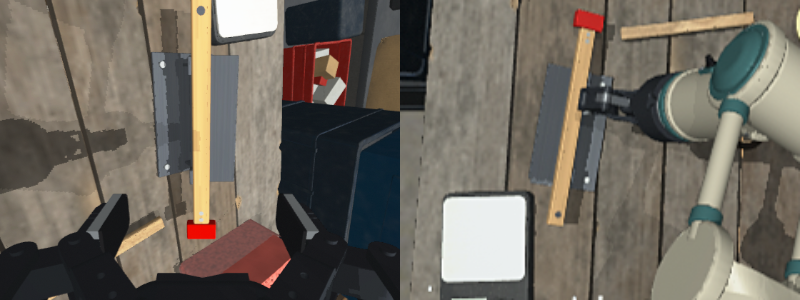

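The stick is back on its rest, within 1 mm of where it lay before: the foot centroid in the top view moved 0.2 px. The other things are undisturbed and the gripper is clear, so I'm handing in.

```bash
python3 -c "
from station import arm
print(arm.sign_off())"
```

```text
the job is handed in; nothing more can be done
None
```

The job is handed in at about 24.6 s: the mould is home against the back stop (push force rose to 12 N and travel stopped), the flap is shut, and the stick is back on its rest within about 1 mm, with the other things on the bench looking untouched in the camera views.

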